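# Draw the green filter plate and show it to the inspection light

### The arm

A 6-joint arm with a two-finger parallel gripper is mounted at the origin on the work surface. World frame = base frame: x ahead of the robot, y to its left, z up, the work surface at z = 0. Lengths are in m, angles in rad, forces in N, time in s.
With the tool pointing down it reaches from about 0.35 to 0.875 m from the base axis. Payload 4.2 kg.
Tool frame: the origin (TCP) lies on the centre line of the jaws, within the pads' length; the fingertips stand 19 mm ahead of it and the grasp point (between the pads) is the TCP; x points along the fingers, z is the direction in which the jaws open and shut, and the axes are right-handed (so a half turn about x gives the same grasp; the last joint's range is limited). The gripper opens to 85 mm and grips with 20 to 120 N. Pads are 22 mm wide; open, the fingers measure 114 mm over their backs; the gripper's body (76 mm by 85 mm) begins 54 mm behind the grasp point. The pads swing forward as they close: fully open they stand 13 mm farther back than shut.
Start: joints at [-0.94, 0.385, 0.008, 0, -1.194, -0.259], TCP at [0.227, -0.582, 0.25] pointing down, gripper open.
Joint ranges: [-3.14, 3.14], [-1.21, 2.06], [-1.07, 1.41], [-3.16, 2.05], [-2.99, -0.16], [-3.1, 3.1]. Speed limits (rad/s): [2.79, 2.79, 3.14, 3.14, 3.14, 3.14].

### API

Orientations are given as [roll, pitch, yaw] about the fixed x, y, z axes, in that order (R = Rz(yaw) Ry(pitch) Rx(roll)).
In Python, from rig import observe, grab_frame, sign_off gives the robot as it stands.
- The arm moves only by the tool servo_tool, never from a script. Its argument "moves" is a list of rows, each an object with "translation": the shift along the tool's x, y, z in cm, a list of three; "dr": the turn, a rotation vector about the tool's x, y, z in rad, a list of three; "jaw": the closure, from -1 (fully open) to 1 (shut), so that 0 is half open. A call has 1 to 12 rows; each row shifts and turns the pose as measured when the row begins, along the tool's axes as they then stand; what a row does not reach is not made up. A row lasts 1/10 s, in which the tool goes at most 50 mm and 8.59 degrees, less where a joint would pass 70% of its speed; a pose out of reach is approached as far as the arm can. A call with a gripper value outside its range is refused whole. The fingers move at their own pace and stop on an object; "grip_force" is the grip in N (left out, the last holds). Time passes only in rows, so rows that do not move let the fingers close. It gives the time, the measured TCP pose, the force and the opening at its end, in the units of the state.
- observe(): the state, without advancing time (a new reading comes with each control period).
- grab_frame(name): name is "scene" or "top" or "wrist"; returns a dict with "image" (420x560x3 uint8, red, green, blue), "vfov" (degrees; the focal length in pixels is half the picture's height over the tangent of half this angle, whatever the lens; pixels are square), "cx", "cy" (the principal point, pixels), "camera_from_world" (4x4, takes a point from world to camera coordinates). Camera axes: x right, y up, looking along -z (the intrinsics and any distortion apply to the point x, -y, -z); pixel columns grow to the right and rows downward; lengths in m; the calibration is good to about 2 mm. A picture is of the moment at which its call begins. There is no depth.
- sign_off(): hands the job in, once; it reports no verdict.
The state is a dict: "clock": time; "q": joint angles; "qd": joint speeds; "joint_efforts": joint torques, N m; "ee_pos": TCP position; "ee_rot": TCP orientation; "force": force on the tool from outside, world axes, zero at the start; "torque": the same for the moment, N m; "gripper_width": opening from 0.0 (shut) to 1.0 (fully open).
Only numpy, scipy, OpenCV 4.12 (cv2) and the standard library are available. Lean on these libraries where they do the work, as an engineer would, in place of code of your own. Each camera call takes 0.05 s, during which the arm holds its last target.

### The job

Release the latch of the black filter chamber (press its red knob down and, keeping it down, turn it clockwise to the stop), then lift the aluminium flap right up by its black T-pull so that it stands open, and draw out the green filter plate, leaving the amber one in its slot. Hold the green plate still and upright by its tab a few centimetres (about 6) in front of the lit face of the inspection light, its glass parallel to that face and level with the middle of it, touching nothing else, and finish while holding it there: do not put it down. Leave the flap open, the latch released and the other things on the table where they are.

Things in the scene. Friction and masses are not known exactly. Their poses are not given: they have to be found in the camera images.
- housing: Filter chamber bolted to the table, yaw varies: black box 100 x 148 x 100 mm high, origin at the centre of its underside, x from the latch side (front) to the hinge side. Inside 88 x 136 mm, floor 8 mm thick. Lamp on the +y side to y = 162 mm (75 mm high), fibre port on the -y side to y = -104 mm (60 mm high). Boss 44 x 46 mm, 100 mm high, on the front carries the latch at x = -72, y = -45 mm.
- knob (a point): Centre of the top of the red latch knob, 150 mm above the table when up. It is an upright bar 38 mm long (its x), 12 mm thick, 26 mm high, on a round flange of radius 21 mm whose upper face lies 26 mm below this point: take the bar across its thickness; the fingertips may press on the flange. The frame goes down and turns with the knob; at the start x lies along the housing's x.
- latch (a joint): Turn of the latch knob about its vertical axis in rad: 0 locked (a steel tongue over the flap's front edge holds it shut), growing clockwise seen from above to its stop at 1.31 (released; the flap is free above 1.1). Turns only while the knob is pressed down by 5 mm or more, then with under 0.1 N m. Stays where it is turned to.
- latch_press (a joint): How far the knob is pressed down, in m: 0 up, 0.007 fully down; a spring resists with 3 N at first, 7.5 N fully down. Let go, it springs up at either end of the turn.
- pull (a point): Centre of the black T-pull by which the flap is lifted: a cross-bar 32 mm long along the hinge direction, radius 8 mm, on a thin stem; 130 mm above the table with the flap shut, 26 mm above the flap's upper face, 15 mm in from its front edge. Taken by its two ends it can swivel between the fingers. The frame is the flap's: z square to the flap (up when shut), y along the hinge.
- flap (a joint): Opening angle of the flap in rad: 0 shut, grows as its front edge rises, 1.57 standing upright, stop at 1.85. The flap is an aluminium plate 95 x 140 x 4 mm hinged at the far (+x) edge of the housing. Its hinge is stiff: it stays where it is left and takes about 3 N at the pull.
- flap_hinge (a point): Middle of the flap's hinge axis, fixed on the housing, 102 mm above the table; y along the axis. From here the pull's centre is 80 mm to -x, 15 mm to +y and 28 mm up when the flap is shut.
- green_plate: The plate to take: black frame 64 mm wide (x), 8 thick (y), 62 high, green glass 46 x 46 mm; above it a green tab 28 wide, 9 thick, from 62 to 86 mm above the origin, gripped across its thickness. Origin at the centre of the lower edge, z up. 65 to 115 g. Stands upright under the flap in one of two slots at the housing's x = 0, y = -27 or +27 mm; the guides hold its lower 34 mm with 1 mm play.
- green_plate_window (a point): Centre of the green glass, 31 mm above the plate's lower edge; same axes as the plate.
- amber_plate: The same plate with amber glass and an orange tab, in the other slot; stays there.
- panel_face (a point): Centre of the lit face (white, upright, 118 x 82 mm) of the inspection light, 101 mm above the table; y points square out of the face into the room, x along it, z up. Its frame is 140 mm wide, from 49 to 153 mm above the table; the foot, 12 mm high, reaches 37 mm forward of the face. Bolted down; position and yaw vary.
- lens_mount: Lens in a round mount on a short post and disc base, 120 mm high; origin under its base. Stays.
- driver: Screwdriver with a yellow handle, 160 mm, lying on the table; stays.
- jar: Small jar with a blue lid, 52 mm high; stays.
- blower: Orange dust blower, a bulb 112 mm high standing on its base; stays.
- post_holder: Black post holder with a steel post on a flat base, 125 mm high; stays.
- cap: Flat black cap, 48 mm across, 13 mm high; stays.
Things that resemble listed ones, but are neither listed nor needed, are in the scene too. Leave any pink look-alike of the part that bears panel_face alone.

How it is judged:
By the outcome, as a careful person would: the job done as asked, in the order asked, and still so for the second after the job is handed in, while the arm keeps its last pose, push and grip.
It also fails if it takes over 72 s, if anything falls off the work surface, if the arm or the gripper's body presses on something with over 40 N, if the wrist force passes 120 N, or if a joint passes its speed limit or range.

## Working session

There is one attempt and no reset: what is moved stays moved. The work goes in short steps, Python scripts to look and compute and a tool call to move; the robot and the scene stay as the last step left them, time stands still between calls to the robot, and variables do not carry over. Pictures are saved under pics/ and viewed, and the job is handed in when it is done.

Besides the shell and the picture viewer there is one more tool, called by a JSON object that holds its "method" and its "body", one argument or row to a line. servo_tool: Moves the arm, as the interface text tells. Its arguments: {"type":"object","properties":{"moves":{"type":"array"},"grip_force":{"type":"number"}},"required":["moves"]}

```bash
mkdir -p pics; ls; cat > h.py <<'E'
import numpy as np,cv2
from rig import observe,grab_frame,sign_off
def snap(n,fn):
    f=grab_frame(n); cv2.imwrite('pics/'+fn,cv2.cvtColor(f['image'],cv2.COLOR_RGB2BGR)); np.save('pics/'+fn+'.npy',f,allow_pickle=True); return f
def ld(fn): return np.load('pics/'+fn+'.npy',allow_pickle=True).item()
E
python3 - <<'E'
from h import *
for n in ['scene','top','wrist']:
    f=snap(n,n+'0.png'); print(n,{k:v for k,v in f.items() if k!='image'})
print(observe())
E
```

```text
pics
scene {'vfov': 45.21808930528472, 'cx': 281.7561360876564, 'cy': 208.1136994267829, 'camera_from_world': array([[-0.01281908,  0.99990764, -0.00451382,  0.05952717],
       [-0.82857023, -0.0080953 ,  0.55982662,  0.40206436],
       [ 0.55973838,  0.01091648,  0.82859748, -1.88546903],
       [ 0.        ,  0.        ,  0.        ,  1.        ]])}
top {'vfov': 51.33941823781347, 'cx': 282.45129795829337, 'cy': 208.4401825777975, 'camera_from_world': array([[-0.02187081, -0.99975356,  0.00380669, -0.02880945],
       [ 0.98053538, -0.02070696,  0.19524749, -0.56778112],
       [-0.19512055,  0.00800281,  0.98074662, -0.97265473],
       [ 0.        ,  0.        ,  0.        ,  1.        ]])}
wrist {'vfov': 69.05358873925624, 'cx': 280.55628820008826, 'cy': 209.98705201584244, 'camera_from_world': array([[-0.36295238,  0.93180674,  0.00132707,  0.62426613],
       [-0.88582973, -0.34460112, -0.31073422,  0.04124912],
       [-0.28908694, -0.11395729,  0.95049591, -0.3809027 ],
       [ 0.        ,  0.        ,  0.        ,  1.        ]])}
{'clock': 0.15, 'q': array([-9.40407032e-01,  3.85391979e-01,  6.94529508e-03, -3.44405165e-04,
       -1.19399031e+00, -2.58630439e-01]), 'qd': array([-0.00029706, -0.00159129,  0.00447827,  0.00113336, -0.00149463,
       -0.00153323]), 'joint_efforts': array([-7.10095424e-05, -3.92678189e+01,  1.88582540e+01,  4.18858632e+00,
       -3.39720085e-03, -6.55852460e-06]), 'ee_pos': array([ 0.22692168, -0.58191915,  0.24946887]), 'ee_rot': array([0.06598801, 1.56912472, 2.00841621]), 'force': array([0.31782527, 0.15352196, 0.52000919]), 'torque': array([ 0.00266379, -0.02363541,  0.03000959]), 'gripper_width': 1.000284769487515}
```

View pics/scene0.png

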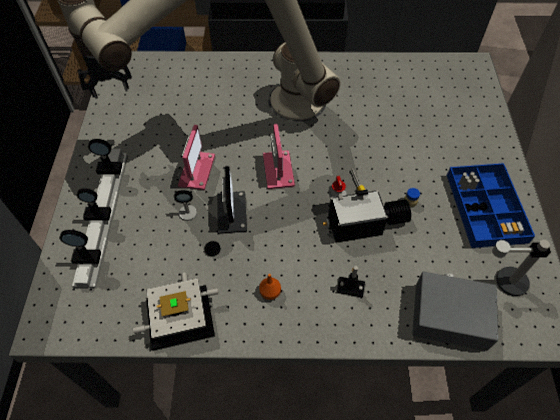

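View pics/top0.png

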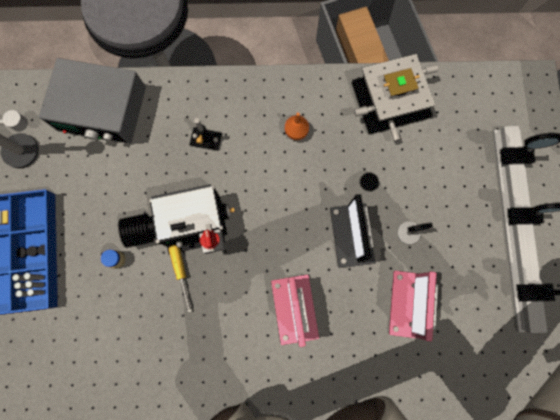

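View pics/wrist0.png

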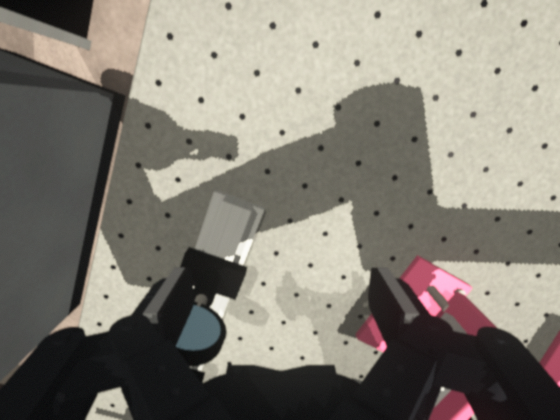

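```bash
python3 - <<'E'
from h import *
a=cv2.imread('pics/scene0.png');b=cv2.imread('pics/top0.png')
c=np.vstack([np.hstack([cv2.resize(a[155:255,190:290],(400,300) if 0 else (300,300),interpolation=2),cv2.resize(a[160:260,310:430],(360,300),interpolation=2)]),
 np.hstack([cv2.resize(b[180:280,310:410],(300,300),interpolation=2),cv2.resize(b[170:270,110:230],(360,300),interpolation=2)])])
cv2.imwrite('pics/c0.png',c)
E
```

```text
(no output)
```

View pics/c0.png

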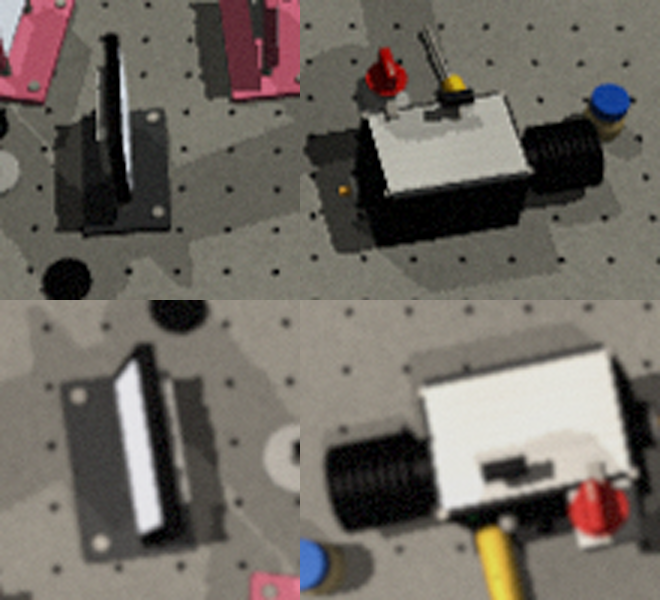

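```bash
cat >> h.py <<'E'
def ray(f,u,v):
    h=f['image'].shape[0]; fl=h/2/np.tan(np.radians(f['vfov']/2))
    d=np.array([(u-f['cx'])/fl,-(v-f['cy'])/fl,-1.0]); M=f['camera_from_world']; R=M[:3,:3]
    return -R.T@M[:3,3], R.T@d/np.linalg.norm(d)
def onz(f,u,v,z):
    o,d=ray(f,u,v); return o+d*(z-o[2])/d[2]
def tri(*L):
    A=np.zeros((3,3));b=np.zeros(3);rs=[ray(*l) for l in L]
    for o,d in rs:
        P=np.eye(3)-np.outer(d,d);A+=P;b+=P@o
    p=np.linalg.solve(A,b); return p,[np.linalg.norm((np.eye(3)-np.outer(d,d))@(p-o)) for o,d in rs]
def proj(f,p):
    h=f['image'].shape[0]; fl=h/2/np.tan(np.radians(f['vfov']/2)); M=f['camera_from_world']
    c=M[:3,:3]@np.asarray(p)+M[:3,3]; return np.array([f['cx']+fl*c[0]/-c[2],f['cy']-fl*c[1]/-c[2]])
E
python3 - <<'E'
from h import *
t=ld('top0.png');s=ld('scene0.png')
C=[onz(t,*p,.104) for p in [(151,200),(211.7,186.7),(220.7,226.7),(158.3,242.3)]]
C=np.array(C);print(C.round(4)); print([np.linalg.norm(C[i]-C[(i+1)%4]).round(4) for i in range(4)])
# scene flap corners: crop offset (310,160), scale3
S=[(500,95),(368,115),(388,192),(528,173)]
S=np.array([onz(s,(x-300)/3+310,y/3+160,.104) for x,y in S]);print(S.round(4)); print([np.linalg.norm(S[i]-S[(i+1)%4]).round(4) for i in range(4)])
for f in (t,s):
    hsv=cv2.cvtColor(f['image'],cv2.COLOR_RGB2HSV)
    m=((hsv[...,0]<6)|(hsv[...,0]>174))&(hsv[...,1]>190)&(hsv[...,2]>60)
    n,l,st,ce=cv2.connectedComponentsWithStats(m.astype(np.uint8))
    print([(st[i].tolist(),ce[i].round(1)) for i in range(1,n) if st[i,4]>15])
E
```

```text
[[0.5831 0.2544 0.104 ]
 [0.611  0.1184 0.104 ]
 [0.519  0.0975 0.104 ]
 [0.4871 0.2349 0.104 ]]
[np.float64(0.1389), np.float64(0.0944), np.float64(0.141), np.float64(0.0979)]
[[0.4934 0.2335 0.104 ]
 [0.5193 0.0998 0.104 ]
 [0.6098 0.1151 0.104 ]
 [0.5866 0.252  0.104 ]]
[np.float64(0.1362), np.float64(0.0918), np.float64(0.1388), np.float64(0.0951)]
[([203, 232, 15, 15, 123], array([211.2, 239.4]))]
[([337, 176, 8, 16, 61], array([340.3, 184. ]))]
```

```bash
cat >> h.py <<'E'
from scipy.spatial.transform import Rotation as Ro
def pose():
    o=observe(); return o['ee_pos'],Ro.from_euler('xyz',o['ee_rot'])
def down(a): # tool down, jaw dir (tool z) at world angle a
    z=np.array([np.cos(a),np.sin(a),0]);x=np.array([0,0,-1.]);return Ro.from_matrix(np.array([x,np.cross(z,x),z]).T)
def go(p,R=None):
    p0,R0=pose(); R=R or R0
    t=R0.inv().apply(np.array(p)-p0)*100; r=(R0.inv()*R).as_rotvec()
    print('trans cm',t.round(2),'rot',r.round(3),'rows',max(np.linalg.norm(t)/5,np.linalg.norm(r)/.149).round(1)); return t,r
E
python3 - <<'E'
from h import *
t=ld('top0.png');s=ld('scene0.png');w=ld('wrist0.png')
print(onz(t,211.2,239.4,.138),onz(s,340.3,184,.138),tri((t,211.2,239.4),(s,340.3,184)))
p,R=pose();print(R.as_matrix().round(3)); M=w['camera_from_world'];o=-M[:3,:3].T@M[:3,3];print('cam in tool',R.inv().apply(o-p), 'axes',(R.as_matrix().T@M[:3,:3].T).round(2))
go([.48,.12,.30],down(1.776))
E
```

```text
[0.48665604 0.11297705 0.138     ] [0.49103113 0.12096057 0.138     ] (array([0.48735061, 0.11779087, 0.1323425 ]), [np.float64(0.0038783251190390804), np.float64(0.0038783251190390826)])
[[-0.001 -0.932 -0.363]
 [ 0.002 -0.363  0.932]
 [-1.     0.     0.002]]
cam in tool [-1.24557981e-01  7.94044317e-02  5.88726184e-05] axes [[ 0.    0.31 -0.95]
 [-0.    0.95  0.31]
 [ 1.    0.    0.  ]]
trans cm [ -4.96 -49.07  56.22] rot [ 0.166  0.002 -0.   ] rows 15.0
```

{"method": "servo_tool", "body": {
  "moves": [
    {"translation":[-1.5,-2,2],"dr":[0,0,0],"jaw":-1},
    {"translation":[-1.5,-3,3.5],"dr":[0,0,0],"jaw":-1},
    {"translation":[-1.5,-3,3.5],"dr":[0,0,0],"jaw":-1},
    {"translation":[-0.5,-3,3.5],"dr":[0,0,0],"jaw":-1},
    {"translation":[0,-3,3.5],"dr":[0,0,0],"jaw":-1},
    {"translation":[0,-3,3.5],"dr":[0,0,0],"jaw":-1},
    {"translation":[0,-3,3.5],"dr":[0,0,0],"jaw":-1},
    {"translation":[0,-3,3.5],"dr":[0.04,0,0],"jaw":-1},
    {"translation":[0,-3,3.5],"dr":[0.04,0,0],"jaw":-1},
    {"translation":[0,-3,3.5],"dr":[0.04,0,0],"jaw":-1},
    {"translation":[0,-3,3.5],"dr":[0.04,0,0],"jaw":-1},
    {"translation":[0,-3,3.5],"dr":[0,0,0],"jaw":-1}
  ]
}}

```text
clock: 1.35
ee_pos: [0.4273, -0.0709, 0.2996]
ee_rot: [-0.049, 1.562, 1.716]
force: [0.3, -0.9, -0.8]
gripper_width: 1.0
```

```bash
python3 - <<'E'
from h import *
print(observe()['q'].round(3));go([.48,.12,.30],down(1.776))
E
```

```text
[ 0.208  0.014 -0.339 -0.009 -1.217 -1.581]
trans cm [ 0.11 -8.85 17.71] rot [-0.011  0.008  0.   ] rows 4.0
```

{"method": "servo_tool", "body": {
  "moves": [
    {"translation":[0,-2.3,4.4],"dr":[0,0,0],"jaw":-1},
    {"translation":[0,-2.3,4.4],"dr":[0,0,0],"jaw":-1},
    {"translation":[0,-2.3,4.4],"dr":[0,0,0],"jaw":-1},
    {"translation":[0,-2,4],"dr":[0,0,0],"jaw":-1},
    {"translation":[0,0,0],"dr":[0,0,0],"jaw":-1},
    {"translation":[0,0,0],"dr":[0,0,0],"jaw":-1}
  ]
}}

```text
clock: 1.95
ee_pos: [0.4816, 0.1237, 0.2996]
ee_rot: [0.102, 1.562, 1.874]
force: [1.0, -1.0, 0.8]
gripper_width: 0.996
```

```bash
python3 - <<'E'
from h import *
print(observe()['q'].round(3),observe()['ee_pos']);snap('wrist','w1.png')
E
```

```text
[ 0.574  0.131 -0.21  -0.009 -1.228 -1.94 ] [0.48155733 0.12371799 0.29961252]
```

View pics/w1.png

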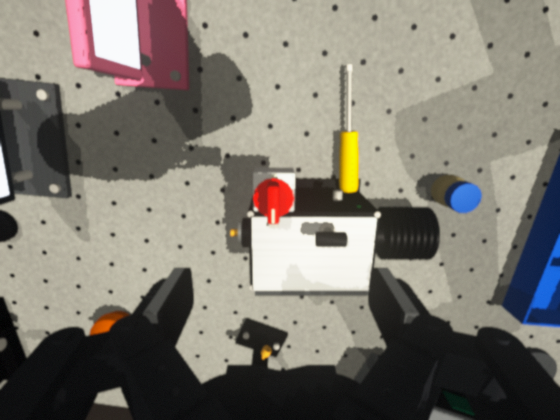

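```bash
python3 - <<'E'
from h import *
b=cv2.imread('pics/w1.png')
cv2.imwrite('pics/c1.png',cv2.resize(b[160:310,230:430],(800,600),interpolation=2))
E
```

```text
(no output)
```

View pics/c1.png

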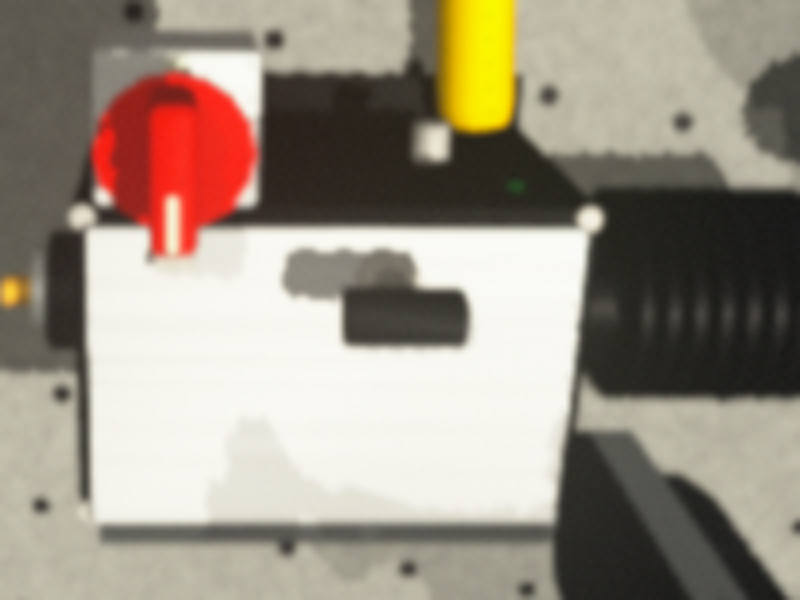

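```bash
python3 - <<'E'
from h import *
w=ld('w1.png');f=lambda x,y:(x/4+230,y/4+160)
k1=onz(w,*f(173,103),.150);k2=onz(w,*f(173,255),.150);print(k1,k2,np.linalg.norm(k1-k2),(k1+k2)/2)
fl=onz(w,*f(174,148),.124) # flange
print('flange c',fl, np.linalg.norm(onz(w,*f(93,148),.124)-onz(w,*f(257,148),.124)))
pl=onz(w,*f(405,315),.132);print('pull',pl, np.linalg.norm(onz(w,*f(343,318),.132)-onz(w,*f(468,318),.132)))
C=[onz(w,*f(*p),.104) for p in [(88,228),(588,228),(555,522),(93,522)]];C=np.array(C);print(C.round(4)); print([np.linalg.norm(C[i]-C[(i+1)%4]).round(4) for i in range(4)])
d=C[1]-C[0];print('yaw',np.arctan2(-d[0],d[1])); d=C[2]-C[3];print('yaw',np.arctan2(-d[0],d[1]));d=k2-k1;print(np.arctan2(d[1],d[0]));print(C.mean(0))
yaw=.2
E
```

```text
[0.46965574 0.1155868  0.15      ] [0.50633693 0.12280594 0.15      ] 0.03738483125598577 [0.48799633 0.11919637 0.15      ]
flange c [0.48737491 0.11893566 0.124     ] 0.041847443414914524
pull [0.51747902 0.18624928 0.132     ] 0.03260539699140275
[[0.5203 0.1008 0.104 ]
 [0.4927 0.2373 0.104 ]
 [0.5853 0.2555 0.104 ]
 [0.6127 0.1184 0.104 ]]
[np.float64(0.1393), np.float64(0.0943), np.float64(0.1398), np.float64(0.094)]
yaw 0.199032688620458
yaw 0.19676681660448553
0.19432417143005454
[0.55275388 0.17801301 0.104     ]
```

{"method": "servo_tool", "body": {
  "moves": [
    {"translation":[0.5,0,0],"dr":[-0.149,0,0],"jaw":-1},
    {"translation":[0.5,0,0],"dr":[-0.149,0,0],"jaw":-1},
    {"translation":[0.5,0,0],"dr":[-0.149,0,0],"jaw":-1},
    {"translation":[0.5,0,0],"dr":[-0.149,0,0],"jaw":-1},
    {"translation":[0.5,0,0],"dr":[-0.149,0,0],"jaw":-1},
    {"translation":[0.5,0,0],"dr":[-0.149,0,0],"jaw":-1},
    {"translation":[0.5,0,0],"dr":[-0.149,0,0],"jaw":-1},
    {"translation":[0.5,0,0],"dr":[-0.149,0,0],"jaw":-1},
    {"translation":[0.5,0,0],"dr":[-0.149,0,0],"jaw":-1},
    {"translation":[0.5,0,0],"dr":[-0.149,0,0],"jaw":-1},
    {"translation":[0.5,0,0],"dr":[-0.149,0,0],"jaw":-1},
    {"translation":[0.5,0,0],"dr":[-0.149,0,0],"jaw":-1}
  ]
}}

```text
clock: 3.2
ee_pos: [0.4772, 0.106, 0.2396]
ee_rot: [-1.893, 1.561, 1.681]
force: [-0.3, 0.3, -0.3]
gripper_width: 1.0
```

{"method": "servo_tool", "body": {
  "moves": [
    {"translation":[0,0,0],"dr":[-0.149,0,0],"jaw":-1},
    {"translation":[0,0,0],"dr":[-0.149,0,0],"jaw":-1},
    {"translation":[0,0,0],"dr":[-0.149,0,0],"jaw":-1},
    {"translation":[0,0,0],"dr":[-0.149,0,0],"jaw":-1},
    {"translation":[0,0,0],"dr":[-0.149,0,0],"jaw":-1},
    {"translation":[0,0,0],"dr":[-0.149,0,0],"jaw":-1},
    {"translation":[0,0,0],"dr":[-0.149,0,0],"jaw":-1},
    {"translation":[0,0,0],"dr":[-0.149,0,0],"jaw":-1},
    {"translation":[0,0,0],"dr":[-0.1,0,0],"jaw":-1},
    {"translation":[0,0,0],"dr":[0,0,0],"jaw":-1}
  ]
}}

```text
clock: 4.2
ee_pos: [0.4725, 0.0899, 0.2406]
ee_rot: [-3.051, 1.561, 1.825]
force: [-0.7, 0.3, 0.5]
gripper_width: 1.0
```

```bash
python3 - <<'E'
from h import *
print(observe()['q'].round(3));go([.488,.119,.20],down(1.768-np.pi))
E
```

```text
[ 0.521  0.147 -0.344 -0.01  -1.078  1.218]
trans cm [ 4.08  2.01 -2.59] rot [-0.034 -0.009  0.001] rows 1.0
```

{"method": "servo_tool", "body": {
  "moves": [
    {"translation":[1.3,0.7,-0.9],"dr":[-0.017,-0.005,0],"jaw":-1},
    {"translation":[1.3,0.7,-0.9],"dr":[-0.017,-0.004,0],"jaw":-1},
    {"translation":[1.3,0.6,-0.8],"dr":[0,0,0],"jaw":-1},
    {"translation":[0,0,0],"dr":[0,0,0],"jaw":-0.2},
    {"translation":[0,0,0],"dr":[0,0,0],"jaw":-0.2},
    {"translation":[0,0,0],"dr":[0,0,0],"jaw":-0.2}
  ]
}}

```text
clock: 4.8
ee_pos: [0.488, 0.1182, 0.1983]
ee_rot: [-1.076, 1.57, -2.46]
force: [0.0, 0.1, 0.4]
gripper_width: 0.602
```

```bash
python3 - <<'E'
from h import *
snap('wrist','w2.png')
go([.488,.119,.145],down(1.768-np.pi))
E
```

```text
trans cm [ 5.36  0.01 -0.08] rot [-0.01   0.     0.001] rows 1.1
```

View pics/w2.png

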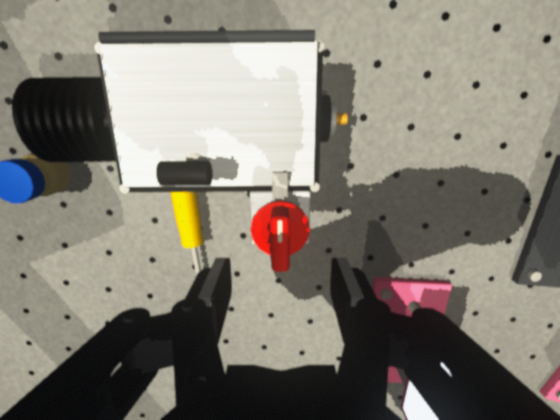

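{"method": "servo_tool", "body": {
  "moves": [
    {"translation":[2,0,0],"dr":[-0.005,0,0],"jaw":-0.2},
    {"translation":[2,0,-0.1],"dr":[-0.005,0,0],"jaw":-0.2},
    {"translation":[1,0,0],"dr":[0,0,0],"jaw":-0.2},
    {"translation":[0,0,0],"dr":[0,0,0],"jaw":1},
    {"translation":[0,0,0],"dr":[0,0,0],"jaw":1},
    {"translation":[0,0,0],"dr":[0,0,0],"jaw":1},
    {"translation":[0,0,0],"dr":[0,0,0],"jaw":1},
    {"translation":[0,0,0],"dr":[0,0,0],"jaw":1}
  ],
  "grip_force": 50
}}

```text
clock: 5.65
ee_pos: [0.4901, 0.1192, 0.1518]
ee_rot: [1.828, 1.561, 0.452]
force: [1.2, -0.1, -3.4]
gripper_width: 0.126
```

{"method": "servo_tool", "body": {
  "moves": [
    {"translation":[0.4,0,0],"dr":[0,0,0],"jaw":1},
    {"translation":[0.4,0,0],"dr":[0,0,0],"jaw":1},
    {"translation":[0.3,0,0],"dr":[0,0,0],"jaw":1},
    {"translation":[0.3,0,0],"dr":[0,0,0],"jaw":1}
  ]
}}

```text
clock: 6.05
ee_pos: [0.4905, 0.1192, 0.1443]
ee_rot: [1.59, 1.56, 0.217]
force: [-10.5, 0.1, 24.0]
gripper_width: 0.124
```

{"method": "servo_tool", "body": {
  "moves": [
    {"translation":[0.2,0,0],"dr":[0.1,0,0],"jaw":1},
    {"translation":[0.2,0,0],"dr":[0.13,0,0],"jaw":1},
    {"translation":[0.2,0,0],"dr":[0.13,0,0],"jaw":1},
    {"translation":[0.2,0,0],"dr":[0.13,0,0],"jaw":1}
  ]
}}

```text
clock: 6.45
ee_pos: [0.4902, 0.1182, 0.1445]
ee_rot: [1.777, 1.559, -0.1]
force: [-6.3, -0.5, 12.3]
gripper_width: 0.124
```

```bash
python3 - <<'E'
from h import *
p,R=pose();z=R.as_matrix()[:,2];print(p,'jaw',np.arctan2(z[1],z[0]),R.as_matrix()[:,0],observe()['q'].round(2),observe()['torque'])
go([.488,.119,.143],down(1.768-np.pi-1.33))
E
```

```text
[0.49016887 0.11824061 0.14450936] jaw -1.8761812336164776 [ 0.01217055 -0.0012162  -0.9999252 ] [ 0.56  0.29 -0.44  0.01 -0.83  0.7 ] [-0.24726997  1.87219154  0.05438399]
trans cm [ 0.15 -0.23 -0.01] rot [ 0.827 -0.007 -0.01 ] rows 5.6
```

Turning (0.50 rad so far) at full depth; continue to the stop.

{"method": "servo_tool", "body": {
  "moves": [
    {"translation":[0.2,0,0],"dr":[0.14,0,0],"jaw":1},
    {"translation":[0.2,0,0],"dr":[0.14,0,0],"jaw":1},
    {"translation":[0.2,0,0],"dr":[0.14,0,0],"jaw":1},
    {"translation":[0.2,0,0],"dr":[0.14,0,0],"jaw":1},
    {"translation":[0.2,0,0],"dr":[0.14,0,0],"jaw":1},
    {"translation":[0.2,0,0],"dr":[0.14,0,0],"jaw":1},
    {"translation":[0.2,0,0],"dr":[0.1,0,0],"jaw":1}
  ]
}}

```text
clock: 7.15
ee_pos: [0.4892, 0.1168, 0.1447]
ee_rot: [2.307, 1.554, -0.533]
force: [1.9, -9.0, 13.6]
gripper_width: 0.127
```

```bash
python3 - <<'E'
from h import *
p,R=pose();z=R.as_matrix()[:,2];print(p,'jaw turned',1.768-np.pi-np.arctan2(z[1],z[0]),observe()['q'].round(2),observe()['torque'])
E
```

```text
[0.48916659 0.11683978 0.14469479] jaw turned 1.4662289825732573 [ 0.57  0.28 -0.45  0.02 -0.83 -0.28] [-3.24767419 -0.78504887  1.38046158]
```

{"method": "servo_tool", "body": {
  "moves": [
    {"translation":[0,0,0],"dr":[0,0,0],"jaw":0},
    {"translation":[0,0,0],"dr":[0,0,0],"jaw":-0.2},
    {"translation":[0,0,0],"dr":[0,0,0],"jaw":-0.2},
    {"translation":[-1,0,0],"dr":[0,0,0],"jaw":-0.2},
    {"translation":[-2,0,0],"dr":[0,0,0],"jaw":-0.2},
    {"translation":[-4,0,0],"dr":[0,0,0],"jaw":-0.2},
    {"translation":[-4,0,0],"dr":[0,0,0],"jaw":-0.2},
    {"translation":[0,0,0],"dr":[0,0,0],"jaw":-0.2}
  ]
}}

```text
clock: 7.95
ee_pos: [0.4886, 0.1181, 0.2604]
ee_rot: [2.349, 1.552, -0.49]
force: [-0.1, 0.9, -0.4]
gripper_width: 0.602
```

```bash
python3 - <<'E'
from h import *
snap('wrist','w3.png');snap('top','t3.png')
b=cv2.imread('pics/w3.png');print(observe()['ee_pos'])
t=cv2.imread('pics/t3.png');cv2.imwrite('pics/c3.png',np.hstack([cv2.resize(b,None,fx=.7,fy=.7),cv2.resize(t[170:270,110:230],(360,294),interpolation=2)]))
E
```

```text
[0.48600785 0.1172478  0.25548185]
```

View pics/c3.png

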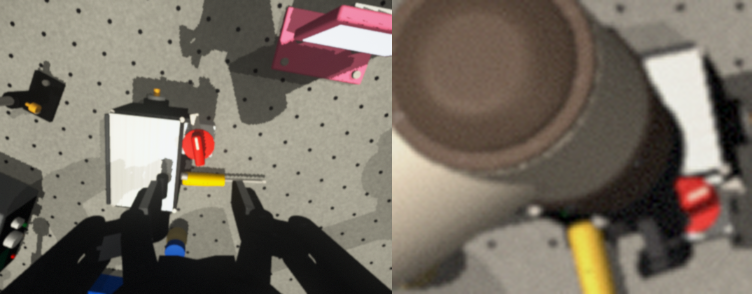

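```bash
python3 - <<'E'
from h import *
go([.5175,.1862,.20],down(1.768))
w=ld('w3.png')
b=cv2.imread('pics/w3.png');cv2.imwrite('pics/c4.png',cv2.resize(b[150:260,230:330],(500,550),interpolation=2))
E
```

```text
trans cm [ 5.49 -5.72 -5.04] rot [ 1.675 -0.014 -0.007] rows 11.2
```

View pics/c4.png

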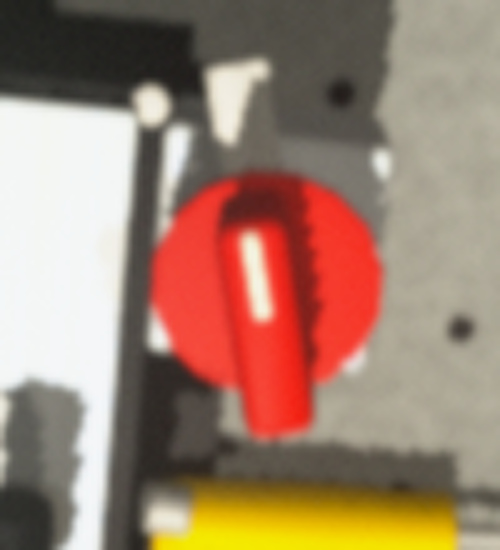

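```bash
python3 - <<'E'
from h import *
w=ld('w3.png');f=lambda x,y:(x/5+230,y/5+150)
a=onz(w,*f(254,226),.15);b=onz(w,*f(279,432),.15);d=a-b;print(a,b,np.linalg.norm(d),'turn',.197-np.arctan2(d[1],d[0]), .197-np.arctan2(-d[1],-d[0]))
E
```

```text
[0.49518439 0.10257622 0.15      ] [0.48064394 0.13511079 0.15      ] 0.03563597460834345 turn 1.3475041164814585 -1.7940885371083348
```

{"method": "servo_tool", "body": {
  "moves": [
    {"translation":[0,-0.5,-1],"dr":[0.145,0,0],"jaw":-0.2},
    {"translation":[0,0,0],"dr":[0.145,0,0],"jaw":-0.2},
    {"translation":[0,0,0],"dr":[0.145,0,0],"jaw":-0.2},
    {"translation":[0,0,0],"dr":[0.145,0,0],"jaw":-0.2},
    {"translation":[0,0,0],"dr":[0.145,0,0],"jaw":-0.2},
    {"translation":[0,0,0],"dr":[0.145,0,0],"jaw":-0.2},
    {"translation":[0,0,0],"dr":[0.145,0,0],"jaw":-0.2},
    {"translation":[0,0,0],"dr":[0.145,0,0],"jaw":-0.2},
    {"translation":[0,0,0],"dr":[0.145,0,0],"jaw":-0.2},
    {"translation":[0,0,0],"dr":[0.145,0,0],"jaw":-0.2},
    {"translation":[0,0,0],"dr":[0.145,0,0],"jaw":-0.2},
    {"translation":[0,0,0],"dr":[0,0,0],"jaw":0}
  ]
}}

```text
clock: 9.25
ee_pos: [0.4852, 0.121, 0.2364]
ee_rot: [2.106, 1.531, -2.385]
force: [0.1, 0.4, 0.0]
gripper_width: 0.501
```

```bash
python3 - <<'E'
from h import *
go([.5175,.1862,.20],down(1.768)); print(observe()['q'].round(2))
E
```

```text
trans cm [ 3.36 -4.7   5.72] rot [ 0.025 -0.021 -0.034] rows 1.6
[ 0.57  0.2  -0.3   0.01 -1.11 -1.93]
```

{"method": "servo_tool", "body": {
  "moves": [
    {"translation":[1,-1.6,1.9],"dr":[0.012,-0.01,-0.017],"jaw":-0.2},
    {"translation":[1,-1.6,1.9],"dr":[0.013,-0.01,-0.017],"jaw":-0.2},
    {"translation":[0,-1.5,1.9],"dr":[0,0,0],"jaw":-0.2},
    {"translation":[0,0,0],"dr":[0,0,0],"jaw":-0.2},
    {"translation":[0,0,0],"dr":[0,0,0],"jaw":-0.2}
  ]
}}

```text
clock: 9.75
ee_pos: [0.5171, 0.1865, 0.2088]
ee_rot: [1.886, 1.561, -2.617]
force: [-0.5, -0.8, -0.2]
gripper_width: 0.602
```

```bash
python3 - <<'E'
from h import *
go([.5175,.1862,.137],down(1.768)); snap('wrist','w4.png')
E
```

```text
trans cm [ 7.18 -0.1  -0.01] rot [ 0.013 -0.003 -0.009] rows 1.4
```

View pics/w4.png

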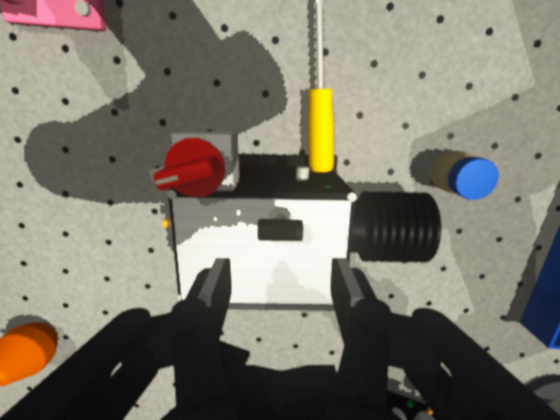

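{"method": "servo_tool", "body": {
  "moves": [
    {"translation":[2.5,0,0],"dr":[0.006,0,-0.004],"jaw":-0.2},
    {"translation":[2.5,-0.1,0],"dr":[0.006,0,-0.004],"jaw":-0.2},
    {"translation":[1.8,0,0],"dr":[0,0,0],"jaw":-0.2},
    {"translation":[0.4,0,0],"dr":[0,0,0],"jaw":-0.2},
    {"translation":[0,0,0],"dr":[0,0,0],"jaw":1},
    {"translation":[0,0,0],"dr":[0,0,0],"jaw":1},
    {"translation":[0,0,0],"dr":[0,0,0],"jaw":1},
    {"translation":[0,0,0],"dr":[0,0,0],"jaw":1}
  ],
  "grip_force": 30
}}

```text
clock: 10.6
ee_pos: [0.5171, 0.1856, 0.1379]
ee_rot: [-1.113, 1.565, 0.659]
force: [2.5, -0.0, -5.3]
gripper_width: 0.368
```

```bash
python3 - <<'E'
from h import *
go([.5175,.1862,.137],down(1.768))
c,s=np.cos(.197),np.sin(.197)
hx=np.array([.5989,.1872]); 
for th in np.arange(0,1.75,.15):
    a=np.array([-80*np.cos(th)+28*np.sin(th),28*np.cos(th)+80*np.sin(th)])/1000  # x,z
    print(th.round(2),a.round(4))
E
```

```text
trans cm [ 0.09 -0.05  0.05] rot [0.004 0.002 0.005] rows 0.0
0.0 [-0.08   0.028]
0.15 [-0.0749  0.0396]
0.3 [-0.0682  0.0504]
0.45 [-0.0599  0.06  ]
0.6 [-0.0502  0.0683]
0.75 [-0.0394  0.075 ]
0.9 [-0.0278  0.0801]
1.05 [-0.0155  0.0833]
1.2 [-0.0029  0.0847]
1.35 [0.0098 0.0842]
1.5 [0.0223 0.0818]
1.65 [0.0342 0.0775]
```

{"method": "servo_tool", "body": {
  "moves": [
    {"translation":[-1.16,-0.51,0],"dr":[0,0,0],"jaw":1},
    {"translation":[-1.08,-0.67,0],"dr":[0,0,0],"jaw":1},
    {"translation":[-0.96,-0.83,0],"dr":[0,0,0],"jaw":1}
  ]
}}

```text
clock: 10.9
ee_pos: [0.5351, 0.1891, 0.1683]
ee_rot: [0.179, 1.567, 1.949]
force: [1.3, 1.9, -9.1]
gripper_width: 0.365
```

```bash
cat >> h.py <<'E'
def flapst(off=(.5171,.1856,.1379),yaw=.197):
    p,R=pose(); d=p-np.array(off); x=d[0]*np.cos(yaw)+d[1]*np.sin(yaw); y=-d[0]*np.sin(yaw)+d[1]*np.cos(yaw)
    x-=.08; z=d[2]+.028; r=np.hypot(x,z); th=np.arctan2(.028,-.08)-np.arctan2(z,x); print('x,z',x.round(4),z.round(4),'r',r.round(4),'th',th%(2*np.pi),'y',y.round(4),'F',observe()['force'].round(1),'w',observe()['gripper_width'])
    n=down(1.768); print('tilt',(R.inv()*n).as_rotvec().round(3))
    return x,z,th
E
python3 -c "from h import *;flapst()"
```

```text
x,z -0.0617 0.0584 r 0.085 th 0.4214493749715449 y -0.0001 F [ 1.3  1.9 -9.1] w 0.36472235968838584
tilt [ 0.002  0.003 -0.001]
```

{"method": "servo_tool", "body": {
  "moves": [
    {"translation":[-0.9,-1.0,0],"dr":[0,0,0],"jaw":1},
    {"translation":[-0.75,-1.08,0],"dr":[0,0,0],"jaw":1},
    {"translation":[-0.55,-1.16,0],"dr":[0,0,0],"jaw":1},
    {"translation":[-0.4,-1.23,0],"dr":[0,0,0],"jaw":1}
  ]
}}

```text
clock: 11.3
ee_pos: [0.5734, 0.1967, 0.1925]
ee_rot: [1.334, 1.55, 3.101]
force: [-4.6, 2.5, -3.4]
gripper_width: 0.362
```

```bash
python3 -c "from h import *;flapst()"
```

```text
x,z -0.0226 0.0826 r 0.0856 th 0.967252571079388 y -0.0002 F [-4.6  2.5 -3.4] w 0.36157542879005433
tilt [-0.001  0.005 -0.02 ]
```

{"method": "servo_tool", "body": {
  "moves": [
    {"translation":[-0.15,-1.2,0],"dr":[0,0,0.005],"jaw":1},
    {"translation":[-0.02,-1.25,0],"dr":[0,0,0.005],"jaw":1},
    {"translation":[0.1,-1.25,0],"dr":[0,0,0.005],"jaw":1},
    {"translation":[0.3,-1.2,0],"dr":[0,0,0],"jaw":1},
    {"translation":[0.45,-1.2,0],"dr":[0,0,0],"jaw":1}
  ]
}}

```text
clock: 11.8
ee_pos: [0.6296, 0.2079, 0.1901]
ee_rot: [1.465, 1.523, -3.05]
force: [-2.8, 1.0, 2.6]
gripper_width: 0.361
```

```bash
python3 -c "from h import *;flapst()"
```

```text
x,z 0.0347 0.0802 r 0.0874 th 1.6428971121474778 y -0.0002 F [-2.8  1.   2.6] w 0.3605128639130204
tilt [ 0.     0.005 -0.047]
```

{"method": "servo_tool", "body": {
  "moves": [
    {"translation":[0.35,-0.7,0],"dr":[0,0,0],"jaw":1},
    {"translation":[0,0,0],"dr":[0,0,0],"jaw":-0.2},
    {"translation":[0,0,0],"dr":[0,0,0],"jaw":-0.2},
    {"translation":[0,0,0],"dr":[0,0,0],"jaw":-0.2},
    {"translation":[-1,0,0],"dr":[0,0,0],"jaw":-0.2},
    {"translation":[-3,0,0],"dr":[0,0,0],"jaw":-0.2},
    {"translation":[-4,0,0],"dr":[0,0,-0.02],"jaw":-0.2},
    {"translation":[-4,1,0],"dr":[0,0,-0.02],"jaw":-0.2},
    {"translation":[0,4,0],"dr":[0,0,0],"jaw":-0.2},
    {"translation":[0,4,0],"dr":[0,0,0],"jaw":-0.2},
    {"translation":[0,0,0],"dr":[0,0,0],"jaw":-0.2}
  ]
}}

```text
clock: 12.9
ee_pos: [0.5545, 0.19, 0.3147]
ee_rot: [-0.815, 1.565, 0.951]
force: [0.9, 0.0, 1.5]
gripper_width: 0.599
```

```bash
python3 - <<'E'
from h import *
go([.5489,.1775,.20],down(1.768)); snap('wrist','w5.png');snap('scene','s5.png');print(observe()['ee_pos'])
a=cv2.imread('pics/w5.png');b=cv2.imread('pics/s5.png')
cv2.imwrite('pics/c5.png',np.hstack([cv2.resize(a,None,fx=.8,fy=.8),cv2.resize(b[120:270,300:450],(336,336),interpolation=2)]))
E
```

```text
trans cm [11.46  0.84 -1.17] rot [-0.001  0.004  0.004] rows 2.3
[0.55756231 0.19113645 0.31393949]
```

View pics/c5.png

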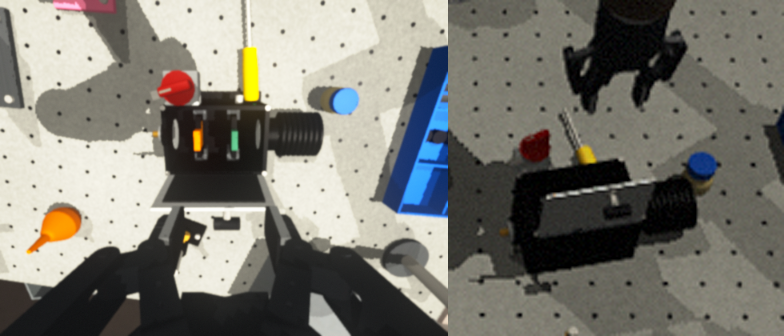

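```bash
python3 - <<'E'
from h import *
f=ld('w5.png');im=f['image'];hsv=cv2.cvtColor(im,cv2.COLOR_RGB2HSV)
m=(hsv[...,0]>50)&(hsv[...,0]<95)&(hsv[...,1]>90)&(hsv[...,2]>40)
n,l,st,ce=cv2.connectedComponentsWithStats(m.astype(np.uint8))
for i in range(1,n):
    if st[i,4]>15: print(st[i],ce[i])
cv2.imwrite('pics/c6.png',cv2.resize(cv2.cvtColor(im,cv2.COLOR_RGB2BGR)[110:260,190:350],(800,750),interpolation=2)[:600])
E
```

```text
[288 163  10  26 235] [292.75744681 175.43404255]
```

View pics/c6.png

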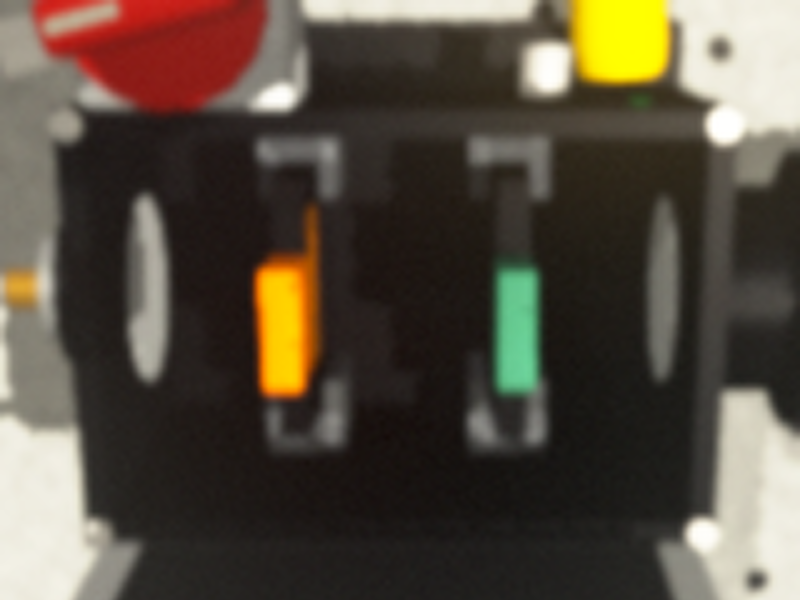

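```bash
python3 - <<'E'
from h import *
f=ld('w5.png');p=onz(f,293.6,176.2,.094);print(p,np.linalg.norm(onz(f,*(518/5+190,268/5+110),.094)-onz(f,*(518/5+190,393/5+110),.094)))
a=onz(f,*(518/5+190,268/5+110),.094);b=onz(f,*(519/5+190,393/5+110),.094);print(np.arctan2(*(b-a)[1::-1]))
go([.5446,.2039,.20],down(1.768))
# panel face corners from top0: crop scale3 offset(310,180): TL(118,372)->..., image-row offset 300
t=ld('top0.png');g=lambda x,y:(x/3+310,(y-300)/3+180)
# lit face top edge z=.142, bottom .060
for name,z,pts in [('top edge',.142,[(137,360),(161,522)]),('bottom edge',.060,[(117,385),(140,534)])]:
    q=[onz(t,*g(*k),z) for k in pts]; print(name,q,np.linalg.norm(q[0]-q[1]),np.arctan2(*(q[0]-q[1])[1::-1]))
im=t['image'];hsv=cv2.cvtColor(im,cv2.COLOR_RGB2HSV)
cv2.imwrite('pics/c7.png',cv2.resize(cv2.cvtColor(im,cv2.COLOR_RGB2BGR)[190:275,325:385],(564,799),interpolation=2)[:600*2])
E
```

```text
[0.54531391 0.20425485 0.094     ] 0.02919836594884634
0.2169981552267943
trans cm [11.39  1.09  1.46] rot [-0.002  0.004  0.005] rows 2.3
top edge [array([ 0.56519439, -0.19907159,  0.142     ]), array([ 0.44824833, -0.20959778,  0.142     ])] 0.11741883137008487 0.08976698487207026
bottom edge [array([ 0.563198  , -0.19710405,  0.06      ]), array([ 0.44671486, -0.2087045 ,  0.06      ])] 0.11705935914577588 0.09926180805042584
```

View pics/c7.png

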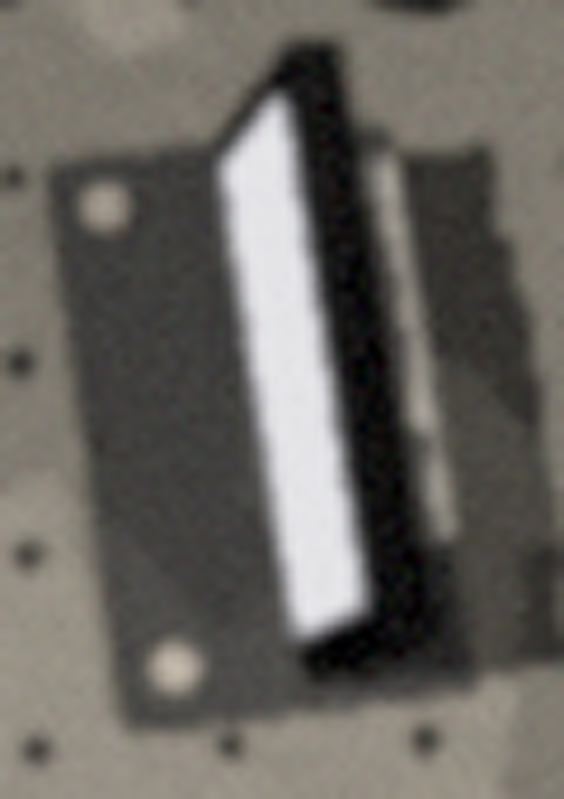

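{"method": "servo_tool", "body": {
  "moves": [
    {"translation":[3,0.5,0.7],"dr":[0,0.002,0.002],"jaw":0.2},
    {"translation":[4,0.5,0.7],"dr":[0,0,0],"jaw":0.2},
    {"translation":[4,0,0],"dr":[0,0,0],"jaw":0.2},
    {"translation":[0,0,0],"dr":[0,0,0],"jaw":0.2},
    {"translation":[0,0,0],"dr":[0,0,0],"jaw":0.2}
  ]
}}

```text
clock: 13.5
ee_pos: [0.5522, 0.2059, 0.2043]
ee_rot: [-1.353, 1.557, 0.413]
force: [1.1, -0.6, 0.5]
gripper_width: 0.401
```

```bash
python3 - <<'E'
from h import *
go([.545,.204,.086],down(1.768)); snap('wrist','w6.png')
t=ld('top0.png');g=lambda x,y:(x/9.4+325,y/9.4+190)
for name,z,pts in [('top edge',.142,[(275,93),(370,612)]),('bottom edge',.060,[(220,168),(293,640)])]:
    q=[onz(t,*g(*k),z) for k in pts]; print(name,q,(q[0]+q[1])/2,np.linalg.norm(q[0]-q[1]),np.arctan2(*(q[0]-q[1])[1::-1]))
E
```

```text
trans cm [11.82  0.91 -0.08] rot [-0.003  0.003  0.013] rows 2.4
top edge [array([ 0.56549403, -0.19602973,  0.142     ]), array([ 0.44588691, -0.21092954,  0.142     ])] [ 0.50569047 -0.20347963  0.142     ] 0.12053160465190432 0.1239344931199175
bottom edge [array([ 0.56432981, -0.19576227,  0.06      ]), array([ 0.44654489, -0.20755414,  0.06      ])] [ 0.50543735 -0.2016582   0.06      ] 0.11837371346667555 0.09978111496403128
```

View pics/w6.png

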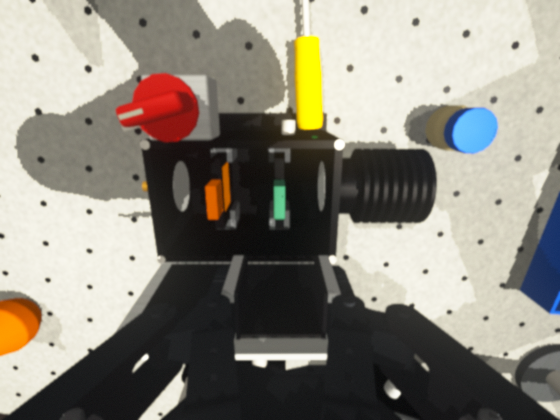

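{"method": "servo_tool", "body": {
  "moves": [
    {"translation":[1.5,0.9,0],"dr":[0,0,0.01],"jaw":0.2},
    {"translation":[2.5,0,0],"dr":[0,0,0],"jaw":0.2},
    {"translation":[2.5,0,0],"dr":[0,0,0],"jaw":0.2},
    {"translation":[2,0,0],"dr":[0,0,0],"jaw":0.2},
    {"translation":[0,0,0],"dr":[0,0,0],"jaw":0.2}
  ]
}}

```text
clock: 14.05
ee_pos: [0.5469, 0.2066, 0.1225]
ee_rot: [-1.016, 1.553, 0.748]
force: [-0.6, 0.2, -0.0]
gripper_width: 0.404
```

```bash
python3 - <<'E'
from h import *
go([.545,.204,.086],down(1.768)); print(observe()['force'])
E
```

```text
trans cm [ 3.64  0.3  -0.26] rot [-0.004  0.009  0.015] rows 0.7
[-0.59638647  0.17490739 -0.03848316]
```

{"method": "servo_tool", "body": {
  "moves": [
    {"translation":[0.6,0.25,-0.2],"dr":[-0.002,0.008,0.013],"jaw":0.2},
    {"translation":[1.5,0,0],"dr":[0,0,0],"jaw":0.2},
    {"translation":[1.3,0,0],"dr":[0,0,0],"jaw":0.2},
    {"translation":[0.3,0,0],"dr":[0,0,0],"jaw":0.2}
  ]
}}

```text
clock: 14.45
ee_pos: [0.5477, 0.2057, 0.0891]
ee_rot: [-1.211, 1.56, 0.556]
force: [0.0, -0.5, 0.0]
gripper_width: 0.399
```

```bash
python3 - <<'E'
from h import *
go([.545,.204,.086],down(1.768)); print(observe()['force']); snap('wrist','w7.png')
E
```

```text
trans cm [ 0.31  0.3  -0.12] rot [-0.001  0.004  0.01 ] rows 0.1
[ 0.01646423 -0.50405055  0.04811018]
```

View pics/w7.png

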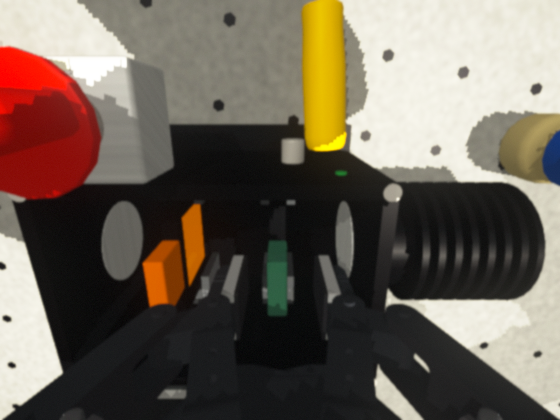

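{"method": "servo_tool", "body": {
  "moves": [
    {"translation":[0.3,0.3,-0.15],"dr":[0,0.004,0.01],"jaw":0.2},
    {"translation":[0.1,0.05,0],"dr":[0,0,0.003],"jaw":0.2},
    {"translation":[0,0,0],"dr":[0,0,0],"jaw":1},
    {"translation":[0,0,0],"dr":[0,0,0],"jaw":1},
    {"translation":[0,0,0],"dr":[0,0,0],"jaw":1},
    {"translation":[0,0,0],"dr":[0,0,0],"jaw":1}
  ],
  "grip_force": 50
}}

```text
clock: 15.1
ee_pos: [0.5456, 0.2042, 0.0873]
ee_rot: [0.436, 1.57, 2.204]
force: [1.2, 0.4, -1.6]
gripper_width: 0.097
```

```bash
python3 - <<'E'
from h import *
go([.545,.204,.086],down(1.768)); o=observe();print(o['force'],o['gripper_width']*85)
E
```

```text
trans cm [ 0.13  0.06 -0.  ] rot [-0.     0.001 -0.   ] rows 0.0
[ 1.2244862   0.3677269  -1.63425448] 8.24941335848819
```

{"method": "servo_tool", "body": {
  "moves": [
    {"translation":[-1,0,0],"dr":[0,0,0],"jaw":1},
    {"translation":[-1.2,0,0],"dr":[0,0,0],"jaw":1},
    {"translation":[-1.2,0,0],"dr":[0,0,0],"jaw":1}
  ]
}}

```text
clock: 15.4
ee_pos: [0.5446, 0.2034, 0.1219]
ee_rot: [1.809, 1.566, -2.707]
force: [0.0, 0.0, 0.5]
gripper_width: 0.097
```

```bash
python3 - <<'E'
from h import *
go([.5456,.2042,.257],down(1.768)); o=observe();print(o['force'],o['gripper_width']*85)
E
```

```text
trans cm [-13.51  -0.06   0.04] rot [-0.001 -0.001 -0.004] rows 2.7
[0.04835716 0.00275712 0.53416037] 8.204146363252914
```

{"method": "servo_tool", "body": {
  "moves": [
    {"translation":[-2,0,0],"dr":[0,0,0],"jaw":1},
    {"translation":[-3,0,0],"dr":[0,0,0],"jaw":1},
    {"translation":[-3,0,0],"dr":[0,0,0],"jaw":1},
    {"translation":[-3,0,0],"dr":[0,0,0],"jaw":1},
    {"translation":[-2.5,0,0],"dr":[0,0,0],"jaw":1},
    {"translation":[0,0,0],"dr":[0,0,0],"jaw":1}
  ]
}}

```text
clock: 16.0
ee_pos: [0.5456, 0.2036, 0.2718]
ee_rot: [-1.196, 1.564, 0.571]
force: [-1.0, 0.8, -0.7]
gripper_width: 0.097
```

```bash
python3 - <<'E'
from h import *
o=observe();print(o['ee_pos'],o['force'],o['gripper_width']*85,o['q'].round(2))
snap('scene','s8.png');snap('wrist','w8.png');snap('top','t8.png')
a=cv2.imread('pics/s8.png');b=cv2.imread('pics/w8.png');
cv2.imwrite('pics/c8.png',np.hstack([cv2.resize(a[110:260,290:440],(400,400),interpolation=2),cv2.resize(b,(400,300))[0:300].copy() if 0 else cv2.copyMakeBorder(cv2.resize(b,(400,300)),0,100,0,0,0)]))
go([.5057-.0062,-.2026+.0597,.257],down(np.pi/2+.1))
E
```

```text
[0.54564402 0.20362587 0.27181754] [-0.96699291  0.81293497 -0.66575568] 8.250993359095455 [ 0.64  0.3  -0.07  0.   -1.2  -2.01]
trans cm [  0.95  11.02 -33.04] rot [ 0.096 -0.    -0.004] rows 7.0
```

View pics/c8.png

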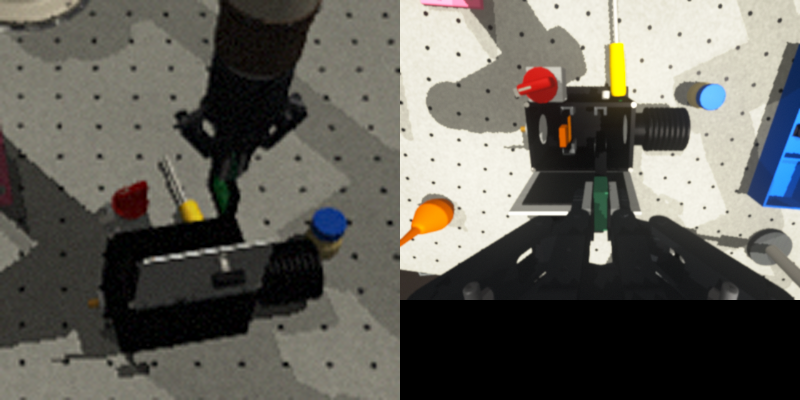

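{"method": "servo_tool", "body": {
  "moves": [
    {"translation":[0,0.8,-2],"dr":[0.012,0,0],"jaw":1},
    {"translation":[0,1.2,-4],"dr":[0.012,0,0],"jaw":1},
    {"translation":[0,1.3,-4],"dr":[0.012,0,0],"jaw":1},
    {"translation":[0,1.3,-4],"dr":[0.012,0,0],"jaw":1},
    {"translation":[0,1.3,-4],"dr":[0.012,0,0],"jaw":1},
    {"translation":[0,1.3,-4],"dr":[0.012,0,0],"jaw":1},
    {"translation":[0,1.3,-3],"dr":[0.012,0,0],"jaw":1},
    {"translation":[0,0.8,-2],"dr":[0.012,0,0],"jaw":1},
    {"translation":[0,0,0],"dr":[0,0,0],"jaw":1},
    {"translation":[0,0,0],"dr":[0,0,0],"jaw":1}
  ]
}}

```text
clock: 17.15
ee_pos: [0.4787, -0.0946, 0.2532]
ee_rot: [1.71, 1.534, -2.911]
force: [-0.5, 1.0, -0.6]
gripper_width: 0.096
```

```bash
python3 - <<'E'
from h import *
o=observe();print(o['ee_pos'],o['force'],o['gripper_width']*85)
snap('wrist','w9.png');snap('scene','s9.png')
go([.5057-.0062,-.2026+.0597,.257],down(np.pi/2+.1))
E
```

```text
[ 0.47874576 -0.09461701  0.25322288] [-0.51837119  1.01228521 -0.62826405] 8.130849801181341
trans cm [-0.38 -1.54 -5.09] rot [-0.007 -0.005 -0.036] rows 1.1
```

View pics/w9.png

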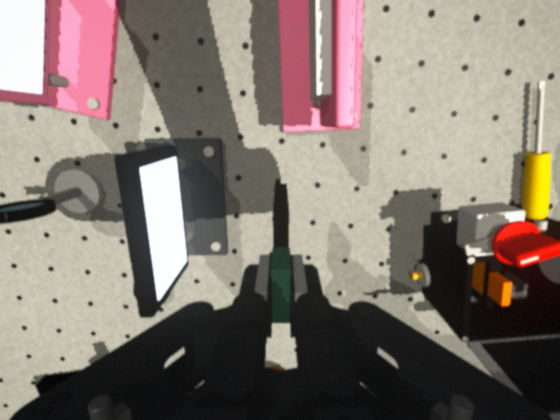

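View pics/s9.png

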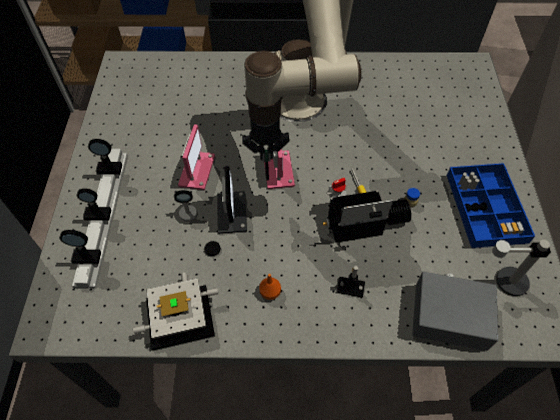

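```bash
python3 - <<'E'
from h import *
b=cv2.imread('pics/w9.png')
cv2.imwrite('pics/c9.png',cv2.resize(b[130:330,110:240],None,fx=3,fy=3,interpolation=2))
E
```

```text
(no output)
```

View pics/c9.png

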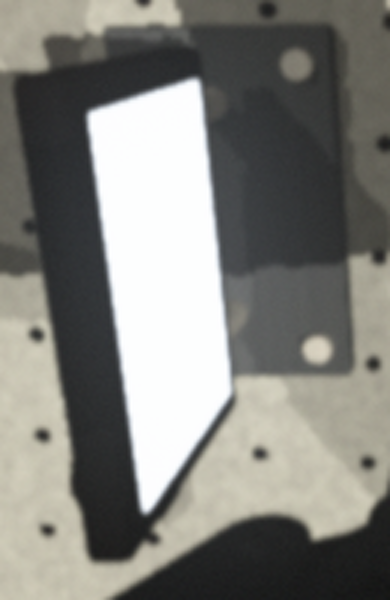

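```bash
python3 - <<'E'
from h import *
f=ld('w9.png');t=ld('top0.png')
# corner order: near-top, far-top, near-bottom, far-bottom
W=[(87,112),(143,515),(198,79),(232,396)];W=[(x/3+110,y/3+130) for x,y in W]
T=[(370,612),(275,93),(293,640),(220,168)];T=[(x/9.4+325,y/9.4+190) for x,y in T]
Z=[.142,.142,.060,.060];P=[]
for w,tt,z in zip(W,T,Z):
    p=onz(f,*w,z);P.append(p);q,e=tri((f,*w),(t,*tt));print(p.round(4),q.round(4),np.round(e,4))
P=np.array(P);print('mean',P.mean(0));
for a,b in ((0,1),(2,3)): d=P[b]-P[a];print(np.linalg.norm(d),np.arctan2(d[1],d[0]))
# foot long edge (z=.012) 
a,b=[onz(f,x/3+110,y/3+130,.012) for x,y in [(333,30),(352,372)]];d=b-a;print('foot',a,b,np.arctan2(d[1],d[0]),np.linalg.norm(d))
E
```

```text
[ 0.4481 -0.2096  0.142 ] [ 0.4473 -0.2108  0.1402] [0.0013 0.0013]
[ 0.5675 -0.1973  0.142 ] [ 0.5645 -0.1954  0.1465] [0.0001 0.0001]
[ 0.4481 -0.208   0.06  ] [ 0.4467 -0.2064  0.0656] [0.0007 0.0007]
[ 0.568  -0.1954  0.06  ] [ 0.5628 -0.1934  0.0696] [0.0009 0.0009]
mean [ 0.50793002 -0.20256853  0.101     ]
0.11998745818932725 0.1022765460258396
0.12054190471635547 0.10506638507373486
foot [ 0.43062149 -0.17100865  0.012     ] [ 0.5760356  -0.15725393  0.012     ] 0.09430935278677008 0.14606318877321425
```

{"method": "servo_tool", "body": {
  "moves": [
    {"translation":[0,-0.7,-2],"dr":[-0.003,-0.003,-0.018],"jaw":1},
    {"translation":[0,-0.7,-2],"dr":[-0.003,-0.002,-0.018],"jaw":1},
    {"translation":[0,-0.2,-0.8],"dr":[0,0,0],"jaw":1},
    {"translation":[0,0,0],"dr":[0,0,0],"jaw":1},
    {"translation":[0,0,0],"dr":[0,0,0],"jaw":1}
  ]
}}

```text
clock: 17.75
ee_pos: [0.5015, -0.1367, 0.2518]
ee_rot: [1.124, 1.569, 2.801]
force: [-0.1, 0.7, -0.6]
gripper_width: 0.096
```

```bash
python3 - <<'E'
from h import *
go([.501,-.143,.149],down(np.pi/2+.1))
E
```

```text
trans cm [10.28  0.1  -0.63] rot [ 0.007  0.001 -0.002] rows 2.1
```

{"method": "servo_tool", "body": {
  "moves": [
    {"translation":[2,0.1,-0.6],"dr":[0.005,0,0],"jaw":1},
    {"translation":[2.5,0,0],"dr":[0,0,0],"jaw":1},
    {"translation":[2.5,0,0],"dr":[0,0,0],"jaw":1},
    {"translation":[2,0,0],"dr":[0,0,0],"jaw":1},
    {"translation":[0.8,0,0],"dr":[0,0,0],"jaw":1},
    {"translation":[0,0,0],"dr":[0,0,0],"jaw":1},
    {"translation":[0,0,0],"dr":[0,0,0],"jaw":1}
  ]
}}

```text
clock: 18.45
ee_pos: [0.5024, -0.1376, 0.1531]
ee_rot: [-1.333, 1.569, 0.347]
force: [-0.7, -0.4, 0.3]
gripper_width: 0.093
```

```bash
python3 - <<'E'
from h import *
go([.501,-.143,.149],down(np.pi/2+.1))

```

```text
trans cm [ 0.41  0.2  -0.52] rot [0.009 0.    0.002] rows 0.1bash: warning: here-document at line 47 delimited by end-of-file (wanted `E')
```

{"method": "servo_tool", "body": {
  "moves": [
    {"translation":[0.2,0.1,-0.3],"dr":[0.005,0,0],"jaw":1},
    {"translation":[0.2,0.1,-0.3],"dr":[0.004,0,0],"jaw":1},
    {"translation":[0.1,0,-0.1],"dr":[0,0,0],"jaw":1},
    {"translation":[0,0,0],"dr":[0,0,0],"jaw":1},
    {"translation":[0,0,0],"dr":[0,0,0],"jaw":1}
  ]
}}

```text
clock: 18.95
ee_pos: [0.5031, -0.1455, 0.1513]
ee_rot: [-1.646, 1.562, 0.025]
force: [-0.5, -0.2, -1.5]
gripper_width: 0.098
```

```bash
python3 - <<'E'
from h import *
go([.501,-.143,.149],down(np.pi/2+.1))
for n in ('scene','top','wrist'): snap(n,n[0]+'10.png')
a=cv2.imread('pics/s10.png');b=cv2.imread('pics/t10.png');c=cv2.imread('pics/w10.png')
cv2.imwrite('pics/c10.png',np.hstack([cv2.resize(a[120:270,190:340],(400,400),interpolation=2),cv2.resize(b[170:290,270:390],(400,400),interpolation=2)]))

```

```text
trans cm [0.23 0.18 0.27] rot [-0.    -0.001  0.009] rows 0.1bash: warning: here-document at line 48 delimited by end-of-file (wanted `E')
```

View pics/c10.png

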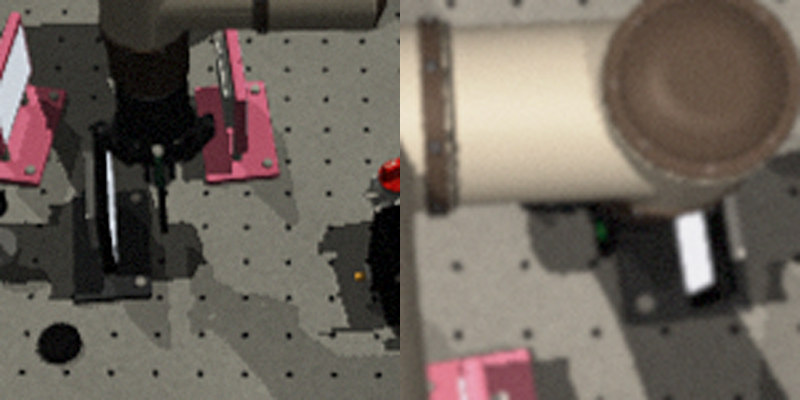

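View pics/w10.png

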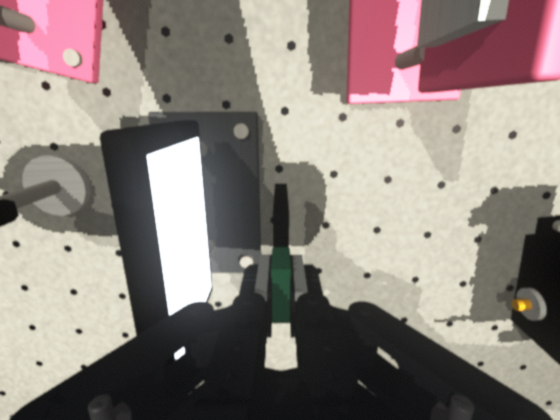

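{"method": "servo_tool", "body": {
  "moves": [
    {"translation":[0.25,0.2,0.2],"dr":[0,0,0.008],"jaw":1},
    {"translation":[0,0,0],"dr":[0,0,0],"jaw":1},
    {"translation":[0,0,0],"dr":[0,0,0],"jaw":1},
    {"translation":[0,0,0],"dr":[0,0,0],"jaw":1}
  ]
}}

```text
clock: 19.5
ee_pos: [0.5006, -0.1432, 0.1482]
ee_rot: [2.208, 1.57, -2.404]
force: [0.3, -0.2, -1.7]
gripper_width: 0.094
```

```bash
python3 - <<'E'
from h import *
go([.501,-.143,.149],down(np.pi/2+.1))
f=snap('scene','s11.png');p,R=pose();t=f
x=-R.as_matrix()[:,1];
for dz in (-.079,-.017): print(dz,proj(f,p+x*.032+[0,0,dz]),proj(f,p-x*.032+[0,0,dz]))
a=cv2.imread('pics/s11.png');cv2.imwrite('pics/c11.png',cv2.resize(a[150:230,210:290],(600,600),interpolation=2))

```

```text
trans cm [-0.08 -0.04  0.01] rot [ 0.    -0.001 -0.001] rows 0.0
-0.079 [252.91035064 207.85243212] [251.76767366 190.85800238]
-0.017 [251.81391858 196.01934838] [250.65832114 178.72748018]bash: warning: here-document at line 49 delimited by end-of-file (wanted `E')
```

View pics/c11.png

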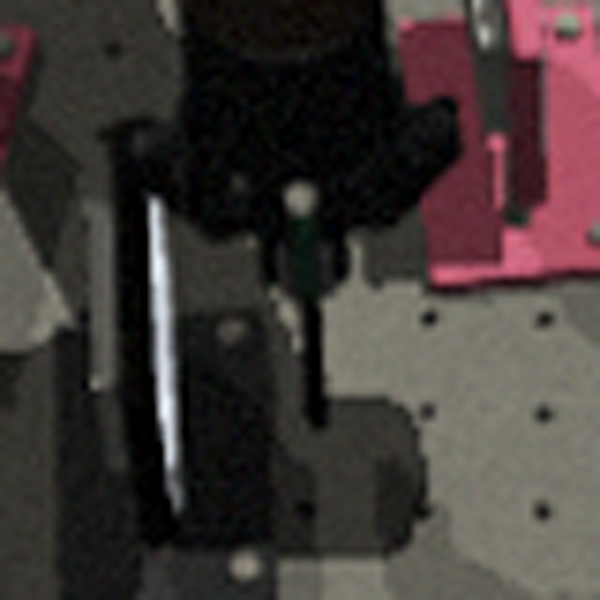

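```bash
python3 - <<'E'
from h import *
f=ld('s11.png')
for x0 in (.49,.51,.52):
  for u,v in [(455,150),(440,180),(400,220),(350,215)]:
    o,d=ray(f,u/7.5+210,v/7.5+150); p=o+d*(x0-o[0])/d[0]; print(x0,p.round(3))
o=observe();print(o['force'],o['torque'],o['gripper_width'],o['qd'].round(4),o['clock'])
E
```

```text
0.49 [ 0.49  -0.084  0.201]
0.49 [ 0.49  -0.09   0.182]
0.49 [ 0.49  -0.107  0.157]
0.49 [ 0.49  -0.126  0.16 ]
0.51 [ 0.51  -0.083  0.226]
0.51 [ 0.51  -0.089  0.208]
0.51 [ 0.51  -0.105  0.183]
0.51 [ 0.51  -0.124  0.186]
0.52 [ 0.52  -0.083  0.239]
0.52 [ 0.52  -0.089  0.221]
0.52 [ 0.52  -0.104  0.196]
0.52 [ 0.52  -0.123  0.199]
[ 0.16313639 -0.09578626 -0.41791831] [ 0.03009676 -0.02354042  0.02258508] 0.09402762587559335 [-0.0022 -0.0024  0.0005  0.0001 -0.0003  0.0002] 19.55
```

```bash
python3 - <<'E'
from h import *
snap('top','t12.png');o=observe();print(o['ee_pos'],o['force'].round(2),np.abs(o['qd']).max());print(sign_off())
E
```

```text
[ 0.50061504 -0.14323903  0.14828612] [ 0.22  1.04 -1.33] 0.002629511919164364
the job is handed in; nothing more can be done
None
```

I handed the job in at about 19.6 s, with the arm holding the green plate upright in front of the inspection light. No verdict was reported, so the outcome below rests on my own checks.

- **Latch:** I pressed the knob to its bottom (about 7 mm) and turned it clockwise to the stop. In the picture it measured about 1.35 rad (stop 1.31), with the tongue clear of the flap.
- **Flap:** I lifted it by the T-pull to at least 1.64 rad and let go. It was still standing open in the scene picture taken on the way to the light; I did not check it again after that.
- **Green plate:** I drew it out and left the amber one in its slot. It is held with 50 N.
- **Final pose:** the plate is about 60 mm in front of the lit face. Its height and the angle of the glass to the face agree with my measurements to about 1 mm and 0.01 rad. The panel's own position, measured from two views, is good to about 2 mm.
- **Stillness and contact:** the arm was at rest (joint speeds under 0.003 rad/s) and the force at the wrist about 1–2 N, which is its usual noise. The gripper's knuckles measured above 180 mm, except on one closer assumption about their depth, which gave 157 mm. The panel's top is at 153 mm.

**Disagreements:**
- The lower edge of the plate showed about 1 pixel (a few mm) above where I predicted it in the last scene picture.
- I did not separately measure whether the plate leans within its own plane. It looks upright in the scene picture.

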